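Touch-free zeroing of a lab balance

ROBOT

A 6-joint arm with a two-finger parallel gripper is mounted at the origin on the work surface. World frame = base frame: x ahead of the robot, y to its left, z up, the work surface at z = 0. Lengths are in m, angles in rad, forces in N, time in s.
With the tool pointing down it reaches from about 0.35 to 0.725 m from the base axis. Payload 4.3 kg.
Tool frame: the origin (TCP) lies midway between the tips of the shut fingers; the grasp point (between the pads) lies pinch_z behind it (pinch_z is the distance from the TCP to the grasp point, in m); z points along the fingers, y is the line along which they close (so a half turn about z gives the same grasp; the last joint's range is limited). The gripper opens to 85 mm and grips with 20 to 120 N. Pads are 22 mm wide; open, the fingers measure 114 mm over their backs; the gripper's body (76 mm by 85 mm) begins 54 mm behind the grasp point. The pads swing forward as they close: fully open they stand 13 mm farther back than shut.
Start: joints at [-1.258, 0.377, 0.081, 1.274, 0, 1.46], TCP at [0.236, -0.524, 0.231] pointing down, gripper open.
Joint ranges: [-2.72, 2.72], [-0.84, 1.66], [-1.02, 1.22], [-1.77, 2.12], [-1.37, 1.28], [-3.14, 3.14]. Speed limits (rad/s): [2.57, 2.57, 3.14, 3.14, 3.14, 3.14].

INTERFACE

Orientations are given as a unit quaternion [x, y, z, w].
In Python, from cell import read_state, camera, close_job, pinch_z gives the robot as it stands.
- The arm moves only by the tool carry_out, never from a script. Its argument "motion" is one flat list of numbers, 7 for each row, row after row: the finger opening in mm, from 0 to 85.4, then the shift along the tool's x, y, z in mm, then the turn, a rotation vector about the tool's x, y, z in rad. A call has 1 to 5 rows; each row shifts and turns the commanded pose from where the row before left it, along the tool's axes as they then stand; what a row does not reach is not made up. A row lasts 1/10 s, in which the tool goes at most 50 mm and 8.59 degrees, less where a joint would pass 70% of its speed; a pose out of reach is approached as far as the arm can. A call is refused whole if a number of a shift passes 50 or a number of a turn 0.15, either way. A call with a gripper value outside its range is refused whole. The fingers move at their own pace and stop on an object; "force" is the grip in N (left out, the last holds). Time passes only in rows, so rows that do not move let the fingers close. It gives the time, the measured TCP pose, the force, the opening and the grip force at its end, in the units of the state.
- read_state(): the state, without advancing time (a new reading comes with each control period).
- camera(name): name is "scene" or "top" or "wrist"; returns a dict with "color" (480x640x3 uint8, red, green, blue), "K" (3x3 intrinsics, pixels), "R" (3x3) and "t" (3): a world point X has camera coordinates R X + t; the wrist camera has in their place "T_tool_cam" (4x4, takes a point from camera to tool coordinates, whose origin is the TCP and whose axes are the flange's). Camera axes: x right, y down, z forward; pixel columns grow to the right and rows downward; lengths in m; the calibration is good to about 2 mm. A picture is of the moment at which its call begins: read the wrist's pose just before it. There is no depth.
- close_job(): hands the job in; it is judged then, once.
The state is a dict: "time": time; "qpos": joint angles; "qvel": joint speeds; "tau": joint torques, N m; "position": TCP position; "orientation": TCP orientation; "contact_force": force on the tool from outside, world axes, zero at the start; "wrist_torque": the same for the moment, N m; "finger_gap": finger opening in m; "finger_force": force on a finger pad.
Only numpy, scipy, OpenCV 4.12 (cv2) and the standard library are available. Lean on these libraries where they do the work, as an engineer would, in place of code of your own. Each camera call takes 0.05 s, during which the arm holds its last target. There are 200 camera calls.

TASK

An empty dish stands on the lab balance: zero it touch-free by pointing at the sensor puck with the blue face, fingertips about two centimetres above the middle of the face and not touching it, for a good two seconds. Then press the green key on the balance all the way down to log the zero, let it go and move clear. Do not bring the hand low over the orange puck, which starts the mixer, do not press the red key, and do not touch the pucks or move, lift or tip anything else on the bench.

Things in the scene. Friction and masses are not known exactly. Their poses are not given: they have to be found in the camera images.
- tare_sensor_face (a point): Centre of the top face (30 mm above the bench) of the touch-free zeroing sensor: a white round puck, 72 mm across and 30 mm high, its flat top a bright blue disc 64 mm across with a black eye 26 mm across in the middle. Loose, 250 g, stands on the bench to one side of the balance. It senses fingertips from near its face to about 5 cm above it, within about 3 cm of its middle. z is up.
- mixer_sensor_face (a point): Centre of the top face (30 mm above the bench) of an identical puck with an orange top disc, which stands on the other side of the balance; which puck is on which side changes. It starts the mixer if the fingertips come within about 7 cm above it; leave it alone.
- balance: White lab balance, fixed, 300 mm deep (x), 200 mm wide (y), case top 56 mm high. Origin under its middle, on the bench; z up; its front with the console faces its own -x, towards the robot. A flat dark display (84 mm wide) lies on the console between two keys. Round steel pan, 160 mm across, top 70 mm high, centred at x = +45 mm.
- print_key (a joint): Green push key: 0 = up, 0.006 m = fully down; springs back by itself; about 4 N when fully down. Counts as pressed once it is more than 4.5 mm down.
- print_key_top (a point): Centre of the top of the green round key, 28 mm across, on the right of the balance's console as seen from the robot (balance frame x = -115 mm, y = -70 mm). It is pressed straight down. About 78 mm above the bench when up.
- power_key (a joint): Red push key (off): 0 = up, 0.006 m = fully down. Leave alone.
- power_key_top (a point): Centre of the top of the red round key, 28 mm across, on the left of the console (balance frame x = -115 mm, y = +70 mm), as high as the green one.
- dish: White shallow round dish, 76 mm across, 20 mm high, 30 g, loose on the balance pan. Origin at the centre of its underside.
- amber_bottle: Closed amber bottle, 60 mm across, 120 mm high, loose, beyond the left puck. Origin at the centre of its underside.
- jar: White jar with a blue cap, 64 mm across, 80 mm high, loose, beyond the right puck. Origin at the centre of its underside.
- weight: Brass calibration weight, 32 mm across, 45 mm high, loose, in front of the balance to the left. Origin at the centre of its underside.
- spatula: Steel lab spoon, 170 mm long, lying loose in front of the balance to the right. Origin near its middle, x along it.
- tip_box: Blue box of pipette tips, 120 x 85 mm, 53 mm high, loose, at the far left. Origin at the centre of its underside.
- tube_rack: Orange tube rack, 80 x 190 mm, 80 mm high over the tubes, loose, at the far right. Origin at the centre of its underside.

How it is judged:
By the outcome, as a careful person would: the job done as asked, in the order asked, and still so for the second after the job is handed in, with the robot touching nothing.
It also fails if it takes over 42 s, if anything falls off the work surface, if the arm or the gripper's body presses on something with over 40 N, if the wrist force passes 120 N, or if a joint passes its speed limit or range.

## Working session

There is one attempt and no reset: what is moved stays moved. The work goes in short steps, Python scripts to look and compute and a tool call to move; the robot and the scene stay as the last step left them, time stands still between calls to the robot, and variables do not carry over. Pictures are saved under pics/ and viewed, at most 10 in all, crops included, and the job is handed in when it is done.

Besides the shell and the picture viewer there is one more tool, called in YAML: its name, and indented under it one key for each argument. carry_out: Moves the arm, as the interface text tells. Its arguments: {"type":"object","properties":{"motion":{"type":"array","items":{"type":"number"}},"force":{"type":"number"}},"required":["motion"]}

```bash
mkdir -p pics; cat > h.py <<'E'
import numpy as np, cv2
from cell import read_state, camera, close_job, pinch_z
def ray(c,u,v,z):
    d=c["R"].T@np.linalg.inv(c["K"])@np.array([u,v,1.]); o=-c["R"].T@c["t"]
    return o+d*(z-o[2])/d[2]
E
python3 - <<'E'
from h import *
print(read_state(),pinch_z)
for n in("top","scene"):
    c=camera(n); cv2.imwrite(f"pics/{n}.png",c["color"][:,:,::-1]); print(n,c["K"],c["R"],c["t"])
    hsv=cv2.cvtColor(c["color"],cv2.COLOR_RGB2HSV)
    for k,lo,hi,z in(("blue",95,125,.03),("orange",5,20,.03),("green",45,85,.078),("red",0,4,.078),("red2",172,180,.078)):
        m=cv2.inRange(hsv,(lo,120,60),(hi,255,255))
        N,L,S,C=cv2.connectedComponentsWithStats(m)
        for i in range(1,N):
            if S[i,4]>40: print(n,k,S[i],C[i].round(1),ray(c,*C[i],z).round(3))
E
```

```text
{'time': 0.0, 'qpos': array([-1.25829799e+00,  3.78092700e-01,  7.96263210e-02,  1.27442193e+00,
        1.39615885e-05,  1.46052619e+00]), 'qvel': array([ 1.17091030e-03,  1.92967144e-04, -8.86244141e-04,  4.86473084e-04,
       -8.87769823e-05,  4.69249637e-04]), 'tau': array([ 1.50118696e-03, -4.63606095e+01,  2.69875771e+01,  2.09138665e-02,
       -4.28256965e-05,  3.43096964e-06]), 'position': array([ 0.23573386, -0.52372552,  0.23034414]), 'orientation': array([ 9.77740887e-01,  2.09813404e-01, -9.86391460e-05, -1.04135282e-03]), 'contact_force': array([ 0.58929423,  0.05371093, -0.24326176]), 'wrist_torque': array([ 0.03452926, -0.01471314,  0.01704881]), 'finger_force': 0.0, 'finger_gap': 0.0858736359071872} 0.0187
top [[444.37483559   0.         313.61005371]
 [  0.         444.37483559 250.92124348]
 [  0.           0.           1.        ]] [[ 4.42741354e-02 -9.99019171e-01  7.05562669e-04]
 [-9.74454363e-01 -4.33411152e-02 -2.20363888e-01]
 [ 2.20178328e-01  9.06888198e-03 -9.75417479e-01]] [-0.00776268  0.54930935  1.04500291]
top blue [452 101  31  39 774] [466.3 122. 
[... 3071 characters left out ...]
]
scene orange [213 223  21  16 246] [223.2 230.5] [ 0.544 -0.294  0.03 ]
scene orange [412 280  20  19 264] [420.8 289.9] [0.669 0.336 0.03 ]
scene orange [ 434  335  103   69 3422] [483.4 365. ] [0.883 0.505 0.03 ]
scene orange [313 368  40  11 196] [332.4 372.8] [0.971 0.117 0.03 ]
scene green [577 120  15  45 228] [583.9 142.2] [-0.06   0.904  0.078]
scene green [ 37 140  36  50 414] [ 54.5 165. ] [ 0.393 -0.926  0.078]
scene green [602 211  21  62 393] [612.1 241.9] [0.426 0.904 0.078]
scene green [296 227   8   8  51] [299.5 230.8] [ 0.545 -0.046  0.078]
scene green [312 234  20  10 143] [321.1 238.9] [0.566 0.025 0.078]
scene red [340 235   9   9  61] [343.9 239. ] [0.555 0.093 0.078]
```

View pics/top.png

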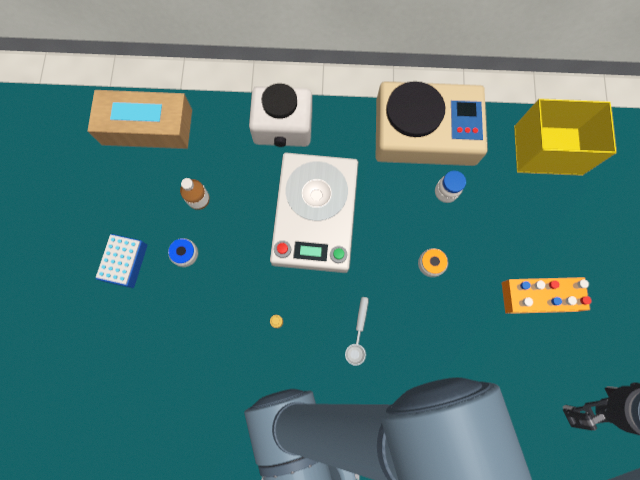

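View pics/scene.png

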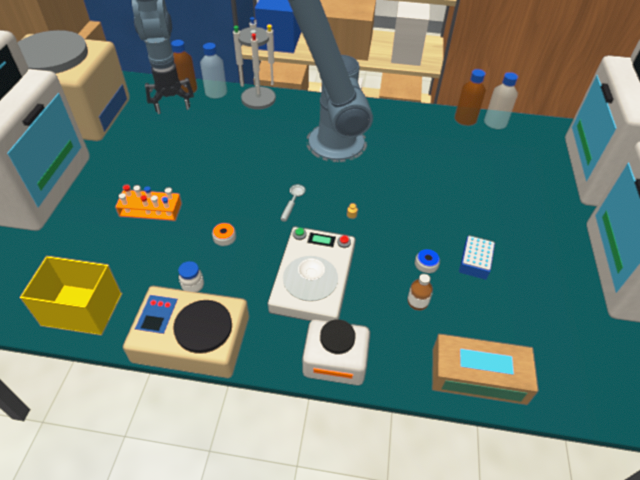

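Views agree: blue puck, top px (180,250), at about (0.542, 0.357). Orange puck, px (434,261), at about (0.544, −0.291). Green key, px (338,253), at about (0.544, −0.046). The keys come out 0.14 m apart, as they should. The weight (276,321) and spatula (358,330) lie in front. Next I'll work out the transit at z≈0.23.

```bash
cat >> h.py <<'E'
from scipy.spatial.transform import Rotation as Ro
def rows(pts,turn,step=.044,p=None,th=None):
    s=read_state(); p=s["position"].copy(); x=Ro.from_quat(s["orientation"]).apply([1,0,0]); th=np.arctan2(x[1],x[0])
    for q in pts:
        q=np.array(q); n=int(np.ceil(np.linalg.norm(q-p)/step)); d=(q-p)/n*1e3; print("->",q,n)
        for i in range(n):
            print([0,round(d[0]*np.cos(th)+d[1]*np.sin(th)),round(d[0]*np.sin(th)-d[1]*np.cos(th)),round(-d[2]),0,0,turn]); th-=turn
        p=q
E
python3 -c "
from h import *
rows([(.43,-.1,.23),(.542,.357,.23)],-.065)"
```

```text
-> [ 0.43 -0.1   0.23] 11
[0, 32, -28, 0, 0, 0, -0.065]
[0, 34, -26, 0, 0, 0, -0.065]
[0, 35, -24, 0, 0, 0, -0.065]
[0, 37, -21, 0, 0, 0, -0.065]
[0, 38, -19, 0, 0, 0, -0.065]
[0, 39, -16, 0, 0, 0, -0.065]
[0, 40, -14, 0, 0, 0, -0.065]
[0, 41, -11, 0, 0, 0, -0.065]
[0, 42, -8, 0, 0, 0, -0.065]
[0, 42, -6, 0, 0, 0, -0.065]
[0, 42, -3, 0, 0, 0, -0.065]
-> [0.542 0.357 0.23 ] 11
[0, 42, -8, 0, 0, 0, -0.065]
[0, 42, -5, 0, 0, 0, -0.065]
[0, 43, -3, 0, 0, 0, -0.065]
[0, 43, 0, 0, 0, 0, -0.065]
[0, 43, 3, 0, 0, 0, -0.065]
[0, 42, 6, 0, 0, 0, -0.065]
[0, 42, 8, 0, 0, 0, -0.065]
[0, 41, 11, 0, 0, 0, -0.065]
[0, 41, 14, 0, 0, 0, -0.065]
[0, 40, 16, 0, 0, 0, -0.065]
[0, 38, 19, 0, 0, 0, -0.065]
```

carry_out:
  motion: [0,32,-28,0,0,0,-0.065,0,34,-26,0,0,0,-0.065,0,35,-24,0,0,0,-0.065,0,37,-21,0,0,0,-0.065,0,38,-19,0,0,0,-0.065]

```text
time: 0.6
position: [0.3244, -0.3289, 0.2309]
orientation: [0.931, 0.366, 0.0, -0.0]
contact_force: [1.0, 0.2, 0.5]
finger_gap: 0.0124
finger_force: 0.0
```

carry_out:
  motion: [0,39,-16,0,0,0,-0.065,0,40,-14,0,0,0,-0.065,0,41,-11,0,0,0,-0.065,0,42,-8,0,0,0,-0.065,0,42,-6,0,0,0,-0.065]

```text
time: 1.1
position: [0.4127, -0.1361, 0.2311]
orientation: [0.859, 0.512, -0.0, -0.0]
contact_force: [1.3, -0.7, -0.8]
finger_gap: 0.0001
finger_force: 0.0
```

carry_out:
  motion: [0,42,-3,0,0,0,-0.065,0,42,-8,0,0,0,-0.065,0,42,-5,0,0,0,-0.065,0,43,-3,0,0,0,-0.065,0,43,0,0,0,0,-0.065]

```text
time: 1.6
position: [0.4706, 0.0685, 0.231]
orientation: [0.765, 0.644, -0.0, -0.0]
contact_force: [1.1, -0.1, -0.4]
finger_gap: 0.0002
finger_force: 0.0
```

carry_out:
  motion: [0,43,3,0,0,0,-0.065,0,42,6,0,0,0,-0.065,0,42,8,0,0,0,-0.065,0,41,11,0,0,0,-0.065,0,0,0,0,0,0,0]

```text
time: 2.1
position: [0.5118, 0.2368, 0.2302]
orientation: [0.673, 0.739, 0.0, -0.001]
contact_force: [-0.1, 0.0, 0.2]
finger_gap: -0.0001
finger_force: 0.0
```

```bash
python3 -c "
from h import *
s=read_state();print(s['time'],s['position'],s['finger_gap'],s['qpos'],s['contact_force'])
rows([(.542,.357,.15)],0)
c=camera('wrist');cv2.imwrite('pics/w1.png',c['color'][:,:,::-1])
T=np.eye(4);T[:3,:3]=Ro.from_quat(s['orientation']).as_matrix();T[:3,3]=s['position'];M=np.linalg.inv(T@c['T_tool_cam'])
c['R']=M[:3,:3];c['t']=M[:3,3]
hsv=cv2.cvtColor(c['color'],cv2.COLOR_RGB2HSV);m=cv2.inRange(hsv,(105,120,60),(125,255,255))
for k in sorted(cv2.findContours(m,0,2)[0],key=cv2.contourArea)[-3:]:
  e=cv2.fitEllipse(k);print(e,ray(c,*e[0],.03),cv2.contourArea(k))
"
```

```text
2.1 [0.51183387 0.23683143 0.23019826] -0.00014700128795582776 [3.20041346e-01 3.54618116e-01 4.49821407e-02 1.26117363e+00
 1.54423311e-03 1.79755008e+00] [-0.0847637   0.00544799  0.20667195]
-> [0.542 0.357 0.15 ] 4
[0, 29, 10, 20, 0, 0, 0]
[0, 29, 10, 20, 0, 0, 0]
[0, 29, 10, 20, 0, 0, 0]
[0, 29, 10, 20, 0, 0, 0]
((375.9266357421875, 50.723968505859375), (85.23188781738281, 94.15530395507812), 12.757366180419922) [0.54138792 0.35815554 0.03      ] 6295.5
```

View pics/w1.png

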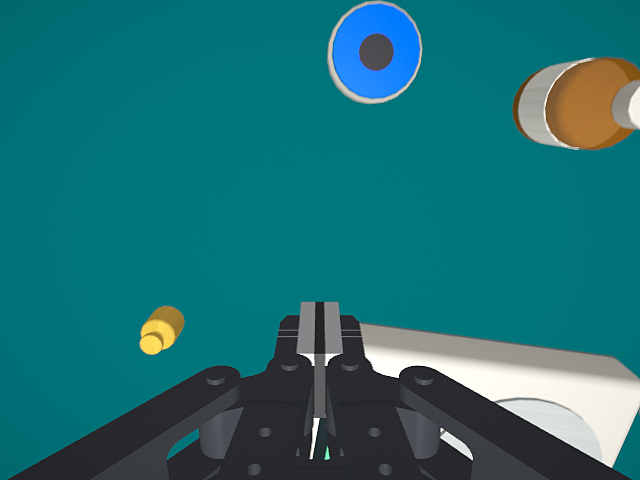

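The wrist view shows the blue puck with its eye at (376,51), which gives (0.541, 0.358) and matches the earlier estimate. The bottle at (580,105) is clear of the descent.

carry_out:
  motion: [0,29,10,20,0,0,0,0,29,10,20,0,0,0,0,29,10,20,0,0,0,0,29,10,20,0,0,0,0,0,0,0,0,0,0]

```text
time: 2.65
position: [0.5397, 0.3521, 0.1471]
orientation: [0.675, 0.738, -0.003, -0.001]
contact_force: [-0.1, -1.1, 0.1]
finger_gap: -0.0001
finger_force: 0.0
```

carry_out:
  motion: [0,0,0,30,0,0,0,0,0,0,30,0,0,0,0,0,0,20,0,0,0,0,0,0,12,0,0,0,0,0,0,8,0,0,0]

```text
time: 3.15
position: [0.5411, 0.35, 0.0508]
orientation: [0.676, 0.737, -0.001, 0.0]
contact_force: [0.5, -0.4, -0.2]
finger_gap: 0.0003
finger_force: 0.0
```

carry_out:
  motion: [0,0,0,0,0,0,0,0,0,0,0,0,0,0]

```text
time: 3.35
position: [0.5421, 0.3514, 0.0524]
orientation: [0.676, 0.737, 0.001, 0.0]
contact_force: [-0.8, 0.9, 0.7]
finger_gap: -0.0
finger_force: 0.0
```

carry_out:
  motion: [0,6,0,2,0,0,0,0,0,0,0,0,0,0,0,0,0,0,0,0,0,0,0,0,0,0,0,0,0,0,0,0,0,0,0]

```text
time: 3.85
position: [0.5408, 0.3575, 0.0494]
orientation: [0.676, 0.737, 0.0, 0.0]
contact_force: [0.0, -0.1, -0.8]
finger_gap: 0.0002
finger_force: 0.0
```

carry_out:
  motion: [0,0,0,0,0,0,0,0,0,0,0,0,0,0,0,0,0,0,0,0,0,0,0,0,0,0,0,0,0,0,0,0,0,0,0]

```text
time: 4.35
position: [0.5408, 0.3575, 0.0492]
orientation: [0.676, 0.737, -0.0, 0.0]
contact_force: [-0.5, 0.2, -0.6]
finger_gap: 0.0002
finger_force: 0.0
```

carry_out:
  motion: [0,0,0,0,0,0,0,0,0,0,0,0,0,0,0,0,0,0,0,0,0,0,0,0,0,0,0,0,0,0,0,0,0,0,0]

```text
time: 4.85
position: [0.5408, 0.3575, 0.0493]
orientation: [0.676, 0.737, -0.0, 0.0]
contact_force: [-0.2, 0.6, -0.5]
finger_gap: 0.0004
finger_force: 0.0
```

carry_out:
  motion: [0,0,0,0,0,0,0,0,0,0,0,0,0,0,0,0,0,0,0,0,0,0,0,0,0,0,0,0,0,0,0,0,0,0,0]

```text
time: 5.35
position: [0.5408, 0.3575, 0.0492]
orientation: [0.676, 0.737, -0.0, 0.0]
contact_force: [-0.1, -1.1, -0.2]
finger_gap: 0.0002
finger_force: 0.0
```

carry_out:
  motion: [0,0,0,0,0,0,0,0,0,0,0,0,0,0,0,0,0,0,0,0,0,0,0,0,0,0,0,0,0,0,0,0,0,0,0]

```text
time: 5.85
position: [0.5408, 0.3574, 0.0493]
orientation: [0.676, 0.737, -0.0, 0.0]
contact_force: [-0.2, -0.8, -0.1]
finger_gap: 0.0
finger_force: 0.0
```

carry_out:
  motion: [0,0,0,0,0,0,0,0,0,0,0,0,0,0,0,0,0,0,0,0,0,0,0,0,0,0,0,0,0,0,0,0,0,0,0]

```text
time: 6.35
position: [0.5408, 0.3575, 0.0492]
orientation: [0.676, 0.737, -0.0, 0.0]
contact_force: [-0.0, -0.5, 0.4]
finger_gap: 0.0002
finger_force: 0.0
```

```bash
python3 -c "
from h import *
s=read_state();print(s['time'],s['position'])
c=camera('scene');cv2.imwrite('pics/s2.png',c['color'][150:390,100:560,::-1])
"
```

```text
6.35 [0.54079696 0.3574636  0.04924827]
```

View pics/s2.png

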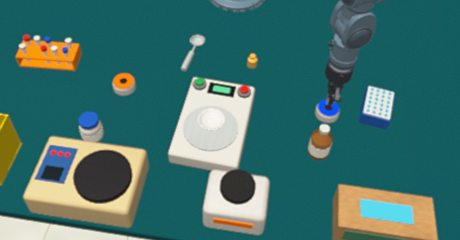

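The crop shows the shut fingertips just above the blue puck at (327,105), with nothing displaced. They have held there for over 3 s. Next: up and over to the green key.

```bash
python3 -c "
from h import *
rows([(.541,.357,.17),(.544,-.046,.17)],0,.045)"
```

```text
-> [0.541 0.357 0.17 ] 3
[0, 0, 0, -40, 0, 0, 0]
[0, 0, 0, -40, 0, 0, 0]
[0, 0, 0, -40, 0, 0, 0]
-> [ 0.544 -0.046  0.17 ] 9
[0, -45, -4, 0, 0, 0, 0]
[0, -45, -4, 0, 0, 0, 0]
[0, -45, -4, 0, 0, 0, 0]
[0, -45, -4, 0, 0, 0, 0]
[0, -45, -4, 0, 0, 0, 0]
[0, -45, -4, 0, 0, 0, 0]
[0, -45, -4, 0, 0, 0, 0]
[0, -45, -4, 0, 0, 0, 0]
[0, -45, -4, 0, 0, 0, 0]
```

carry_out:
  motion: [0,0,0,-40,0,0,0,0,0,0,-40,0,0,0,0,0,0,-40,0,0,0,0,-45,-4,0,0,0,0,0,-45,-4,0,0,0,0]

```text
time: 6.9
position: [0.5424, 0.2677, 0.1716]
orientation: [0.675, 0.738, 0.002, 0.001]
contact_force: [0.1, -0.0, -0.7]
finger_gap: -0.0001
finger_force: 0.0
```

carry_out:
  motion: [0,-45,-4,0,0,0,0,0,-45,-4,0,0,0,0,0,-45,-4,0,0,0,0,0,-45,-4,0,0,0,0,0,-45,-4,0,0,0,0]

```text
time: 7.4
position: [0.5401, 0.0395, 0.1695]
orientation: [0.676, 0.737, 0.0, 0.0]
contact_force: [0.5, -0.5, 0.3]
finger_gap: 0.0001
finger_force: 0.0
```

carry_out:
  motion: [0,-40,-4,0,0,0,0,0,-35,-3,0,0,0,0,0,0,0,0,0,0,0,0,0,0,0,0,0,0,0,0,0,0,0,0,0]

```text
time: 7.9
position: [0.5397, -0.0333, 0.1693]
orientation: [0.675, 0.737, 0.0, -0.0]
contact_force: [0.3, -0.6, 0.6]
finger_gap: -0.0
finger_force: 0.0
```

```bash
python3 -c "
from h import *
s=read_state();print(s['time'],s['position'],s['qpos'])
rows([(.544,-.046,.09)],0)
c=camera('wrist');cv2.imwrite('pics/w2.png',c['color'][:,:,::-1])
T=np.eye(4);T[:3,:3]=Ro.from_quat(s['orientation']).as_matrix();T[:3,3]=s['position'];M=np.linalg.inv(T@c['T_tool_cam'])
c['R']=M[:3,:3];c['t']=M[:3,3]
hsv=cv2.cvtColor(c['color'],cv2.COLOR_RGB2HSV)
for lo,hi in((45,85),(0,5)):
 m=cv2.inRange(hsv,(lo,130,60),(hi,255,255))
 for k in sorted(cv2.findContours(m,0,2)[0],key=cv2.contourArea)[-3:]:
  if len(k)>5: e=cv2.fitEllipse(k);print(e,ray(c,*e[0],.078),cv2.contourArea(k))
"
```

```text
7.9 [ 0.53974403 -0.0332577   0.16929548] [-1.79077303e-01  3.33726715e-01 -1.44664356e-01  1.09258043e+00
  3.67800375e-04  1.30386701e+00]
-> [ 0.544 -0.046  0.09 ] 2
[0, -7, 2, 40, 0, 0, 0]
[0, -7, 2, 40, 0, 0, 0]
((324.126220703125, 262.83953857421875), (44.97713088989258, 46.203392028808594), 176.5060577392578) [ 0.5423882  -0.04170292  0.078     ] 1619.5
((364.78875732421875, 2.818134307861328), (54.02354431152344, 65.22528839111328), 12.615259170532227) [0.54982856 0.09496836 0.078     ] 1532.0
```

View pics/w2.png

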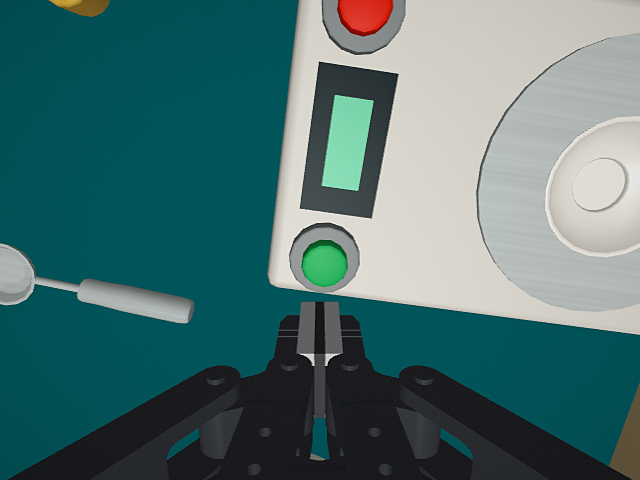

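The wrist view shows the green key at (324,263), which gives about (0.543, −0.044). The fingertips sit 11 mm to its left. I'll correct that and go down.

carry_out:
  motion: [0,-11,3,20,0,0,0,0,0,0,35,0,0,0,0,0,0,20,0,0,0,0,0,0,0,0,0,0,0,0,0,0,0,0,0]

```text
time: 8.45
position: [0.5436, -0.0438, 0.0945]
orientation: [0.675, 0.738, -0.0, -0.0]
contact_force: [0.4, 0.1, 0.1]
finger_gap: -0.0002
finger_force: 0.0
```

Now press to z≈0.071.

carry_out:
  motion: [0,0,0,10,0,0,0,0,0,0,6,0,0,0,0,0,0,4,0,0,0,0,0,0,3,0,0,0,0,0,0,0,0,0,0]

```text
time: 8.95
position: [0.5445, -0.0447, 0.0721]
orientation: [0.676, 0.737, 0.001, 0.001]
contact_force: [-0.3, 0.1, 4.0]
finger_gap: -0.0001
finger_force: 1.9
```

carry_out:
  motion: [0,0,0,0,0,0,0,0,0,0,0,0,0,0]

```text
time: 9.15
position: [0.5445, -0.0447, 0.072]
orientation: [0.676, 0.737, 0.001, 0.001]
contact_force: [0.4, 1.4, 5.1]
finger_gap: 0.0004
finger_force: 2.8
```

carry_out:
  motion: [0,0,0,1.5,0,0,0,0,0,0,0,0,0,0,0,0,0,0,0,0,0,0,0,0,0,0,0,0]

```text
time: 9.55
position: [0.5446, -0.0447, 0.0718]
orientation: [0.676, 0.737, 0.001, 0.001]
contact_force: [-2.8, 1.6, 14.2]
finger_gap: 0.0
finger_force: 7.5
```

The force rose sharply with no further travel, so the key is at its stop. Releasing and backing off.

carry_out:
  motion: [0,0,0,-5,0,0,0,0,0,0,-15,0,0,0,0,0,0,-40,0,0,0,0,0,0,-45,0,0,0,0,0,0,-45,0,0,0]

```text
time: 10.05
position: [0.5427, -0.0449, 0.2206]
orientation: [0.676, 0.737, -0.001, -0.001]
contact_force: [0.4, 0.4, 0.4]
finger_gap: -0.0
finger_force: 0.0
```

carry_out:
  motion: [0,0,-40,-10,0,0,0,0,0,-40,0,0,0,0,0,0,0,0,0,0,0,0,0,0,0,0,0,0,0,0,0,0,0,0,0]

```text
time: 10.55
position: [0.4648, -0.052, 0.2297]
orientation: [0.676, 0.737, 0.0, 0.0]
contact_force: [-0.1, -0.1, -0.2]
finger_gap: -0.0002
finger_force: 0.0
```

```bash
python3 -c "
from h import *
s=read_state();print(s['time'],s['position'],s['contact_force'])
c=camera('scene');cv2.imwrite('pics/s3.png',c['color'][150:390,100:560,::-1])
hsv=cv2.cvtColor(c['color'],cv2.COLOR_RGB2HSV)
for lo,hi in((95,125),(5,20),(45,85),(0,4)):
 N,L,S,C=cv2.connectedComponentsWithStats(cv2.inRange(hsv,(lo,120,60),(hi,255,255)))
 print([tuple(C[i].round(1)) for i in range(1,N) if S[i,4]>40 and 180<C[i][1]<320 and 100<C[i][0]<560])
"
```

```text
10.55 [ 0.46479552 -0.05196229  0.22968141] [-0.10536994 -0.07612179 -0.18756942]
[(np.float64(472.3), np.float64(268.1)), (np.float64(428.2), np.float64(256.6)), (np.float64(188.0), np.float64(269.1)), (np.float64(156.7), np.float64(313.1))]
[(np.float64(148.5), np.float64(205.7)), (np.float64(351.8), np.float64(211.4)), (np.float64(223.2), np.float64(230.5)), (np.float64(420.8), np.float64(289.9))]
[(np.float64(299.5), np.float64(230.8)), (np.float64(321.2), np.float64(239.0))]
[(np.float64(343.8), np.float64(238.9))]
```

View pics/s3.png

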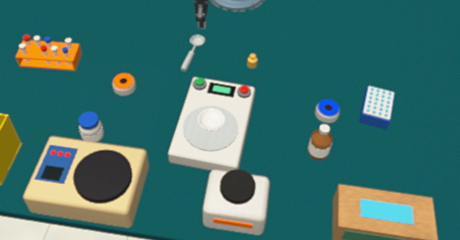

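Everything is at the pixel it started from, the key is back up, and the hand is clear.

```bash
python3 -c "
from h import *
print(close_job())"
```

```text
the job is handed in; nothing more can be done
None
```

The job is handed in: I held the fingertips about 2 cm above the blue puck for over 3 s, pressed the green key to its stop and let it go, then moved clear with nothing else on the bench moved; no verdict came back.

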